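Find the hidden index notch of an indexing head by feel and lock it

TASK

Home the indexing head: grip its bar knob and turn it slowly clockwise (seen from above) until you feel the resistance dip as the hidden notch is reached, and leave it in the notch without running on to the knob's end stop. Then press the index pin gently, never harder than 25 N, until it is fully home, let go, and leave the things standing round the head where they are.

Things in the scene. Friction and masses are not known exactly. Their poses are not given: they have to be found in the camera images.
- index_head: round grey cast indexing head fixed to the bench; flange 216 mm, housing 190 mm across, top 45 mm above the bench. Origin: underside centre, on the knob's axis; z up; -x points to the pin. A hidden spring roller drops into a notch 0.2 rad wide: over its first half it drives the knob on with about 0.2 N m, past the middle it resists with 0.5 to 0.8. Let go within 0.05 of the middle, it stays in.
- index_knob (a joint): knob angle, rad: 0 at one end stop (bar along the head's x), grows clockwise seen from above, end stop at 1.75; bar direction = head yaw minus this. Starts at 0 to 0.2. The notch's middle lies anywhere from 0.60 to 1.30, new each time. Elsewhere it turns against an even 0.1 to 0.15 N m and stays where left. 1.6 or more counts as run on to the stop.
- knob_grip (a point): on the knob's axis, 69 mm above the bench, turning with the knob (x along the bar to its white-marked end). Black bar 60 mm long, 14 mm thick, 28 mm high, from 52 to 80 mm above the bench, on a disc 56 mm across. Beware: a tall fixed lever press stands on the bench right of the head (x 0.3 to 0.5, y -0.25 to -0.05); an arm coming from the right clears it with the fingers at 0.6 m height.
- index_pin (a joint): depth of the index pin, m: 0 up (start), about 0.012 fully home on a firm pad. Slides straight down against 4 N of friction and stays where left. With the knob settled in the notch (within about 0.04 rad of its middle) it goes home and locks the knob; elsewhere the index plate blocks it after 2 to 3 mm.
- pin_top (a point): middle of the top of the index pin's black mushroom head (24 mm across, on a 12 mm steel stem), 78 mm from the knob's axis; 80 mm above the bench when up, 68 mm when home.
- oil_dropper: white dropper bottle, red tip, 41 mm across and 105 mm high, standing loose beyond the head; bystander. Origin: centre of its underside.
- flux_pot: black pot with red lid, 55 mm across, 36 mm high, standing loose beyond the head; bystander. Origin: centre of its underside.
- side_cutters: orange handled side cutters, 152x56x12 mm, lying loose right of the head; bystander. Origin: centre of its underside.

How it is judged:
On the way, in this order (a step that is already met when the one before it is completed fails the run):
1. the knob has been turned clockwise towards the notch (past 0.4) while the pin is still up (value of joint index_knob above 0.4 rad and value of joint index_pin below 0.004 m), for 0.1 s.
2. the index pin has been pressed home in the notch (at least 10 of its 12 mm) (value of joint index_pin above 0.01 m), for 0.2 s.
At the end, for the whole second after the job is handed in: the index pin is home (at least 10 mm of its 12 mm) and so holds the knob in the hidden notch; the knob is at rest (value of joint index_pin above 0.01 m and value of joint index_knob above 0.5 rad and velocity of joint index_knob between -0.05 and 0.05 rad/s); the robot touches nothing.
It fails at once if the index pin is pressed harder than 25 N (contact force between any of the fingers, the arm and index_pin above 25 N).
It fails at once if the knob is run on to its end stop (1.6 rad or more) (value of joint index_knob above 1.6 rad).
It fails at once if the dropper bottle is shifted by more than 30 mm or tipped (distance of oil_dropper from where it was at the start of the episode above 0.03 m or angle between oil_dropper's own z axis and vertical above 0.5 rad).
It fails at once if the pot is shifted by more than 30 mm (distance of flux_pot from where it was at the start of the episode above 0.03 m).
It fails at once if the side cutters are shifted by more than 30 mm (distance of side_cutters from where it was at the start of the episode above 0.03 m).
It also fails if it takes over 72 s, if anything falls off the work surface, if the arm or the gripper's body presses on something with over 40 N, if the wrist force passes 120 N, or if a joint passes its speed limit or range.

ROBOT

A 6-joint arm with a two-finger parallel gripper is mounted at the origin on a cart in front of the work surface, level with it; the furniture and walls round the work are solid. World frame = base frame: x ahead of the robot, y to its left, z up, the work surface at z = 0. Lengths are in m, angles in rad, forces in N, time in s.
With the tool pointing down it reaches from about 0.375 to 0.975 m from the base axis. Payload 3.8 kg.
Tool frame: the origin (TCP) lies midway between the tips of the shut fingers; the grasp point (between the pads) lies 19 mm behind it; z points along the fingers, y is the line along which they close (so a half turn about z gives the same grasp; the last joint's range is limited). The gripper opens to 85 mm and grips with 20 to 120 N. Pads are 22 mm wide; open, the fingers measure 114 mm over their backs; the gripper's body (76 mm by 85 mm) begins 54 mm behind the grasp point. The pads swing forward as they close: fully open they stand 13 mm farther back than shut.
Start: joints at [1.242, 0.264, 1.604, -0, 1.274, -0.037], TCP at [0.194, 0.646, 0.231] pointing down, gripper open.
Joint ranges: [-2.63, 2.63], [-0.94, 2.18], [0.31, 2.57], [-1.31, 4.45], [0, 2.66], [-2.55, 2.55]. Speed limits (rad/s): [2.57, 2.57, 3.14, 3.14, 3.14, 3.14].

INTERFACE

Orientations are given as a rotation vector (axis times angle).
In Python, from workcell import status, read_camera, workorder, masks_of gives the robot as it stands.
- The arm moves only by the tool drive_tool, never from a script. Its argument "rows" is a list of rows, each a list of 7 numbers: the turn, a rotation vector about the tool's x, y, z in degrees, then the shift along the tool's x, y, z in m, then the opening, from 0 (shut) to 1 (fully open). In form: [[ax, ay, az, tx, ty, tz, claw], ...]. A call has 1 to 8 rows; each row shifts and turns the commanded pose from where the row before left it, along the tool's axes as they then stand; what a row does not reach is not made up. A row lasts 1/12 s, in which the tool goes at most 41.7 mm and 7.16 degrees, less where a joint would pass 70% of its speed; a pose out of reach is approached as far as the arm can. A call is refused whole if a number of a shift passes 0.0417 or a number of a turn 7.16, either way. A call with a gripper value outside its range is refused whole. The fingers move at their own pace and stop on an object; "force" is the grip in N (left out, the last holds). Time passes only in rows, so rows that do not move let the fingers close. It gives the time, the measured TCP pose, the force, the opening and the grip force at its end, in the units of the state.
- status.read_state(): the state, without advancing time (a new reading comes with each control period).
- read_camera(name): name is "side" or "top" or "wrist"; returns a dict with "color" (480x640x3 uint8, red, green, blue), "intrinsics" (3x3 intrinsics, pixels), "D" ([k1, k2, p1, p2, k3] as OpenCV has them; the pictures are not rectified), "world_from_camera" (4x4, takes a point from camera to world coordinates); the wrist camera has in their place "mount" (4x4, takes a point from camera to tool coordinates, whose origin is the TCP and whose axes are the flange's). Camera axes: x right, y up, looking along -z (the intrinsics and any distortion apply to the point x, -y, -z); pixel columns grow to the right and rows downward; lengths in m; the calibration is good to about 2 mm. A picture is of the moment at which its call begins: read the wrist's pose just before it. There is no depth.
- workorder.finish_job(): hands the job in; it is judged then, once.
Trained networks look in a picture, given as the dict that the camera call returned (one of the last four; its "shot" number tells which), for a name from the list of things; names that differ only in an ending like _2 or _b are one class to them, and where a whole thing is asked for, a point or a joint stands for the part that bears it (a point fixed in the world has none). Each returns a list of dicts, best first, with "score" (0 to 1); they miss things now and then, are a little off and sometimes report something else, mostly with a low value. They report only what shows in the picture. A call takes as long as a camera call.
- masks_of(picture, name): "mask" (480x640 bool, what is visible of it) and "bbox" ([left, top, right, bottom] in pixels, round what is visible of it).
The state is a dict: "time": time; "q": joint angles; "joint_vel": joint speeds; "joint_torque": joint torques, N m; "tool_pos": TCP position; "tcp_rot": TCP orientation; "wrist_force": force on the tool from outside, world axes, zero at the start; "torque": the same for the moment, N m; "width": opening from 0.0 (shut) to 1.0 (fully open); "grip_force": force on a finger pad.
Only numpy, scipy, OpenCV 4.12 (cv2) and the standard library are available. Lean on these libraries where they do the work, as an engineer would, in place of code of your own. Each camera call takes 0.05 s, during which the arm holds its last target. There are 200 camera calls.

## Working session

There is one attempt and no reset: what is moved stays moved. The work goes in short steps, Python scripts to look and compute and a tool call to move; the robot and the scene stay as the last step left them, time stands still between calls to the robot, and variables do not carry over. Pictures are saved under pics/ and viewed, at most 10 in all, crops included, and the job is handed in when it is done.

Besides the shell and the picture viewer there is one more tool, called as name(argument=value, ...) on one line, values as JSON. drive_tool: Moves the arm, as the interface text tells. Its arguments: {"type":"object","properties":{"rows":{"type":"array"},"force":{"type":"number"}},"required":["rows"]}

```bash
mkdir -p pics
cat > h.py <<'E'
import numpy as np, cv2
from scipy.spatial.transform import Rotation as R
from workcell import status, read_camera, masks_of
def T_wc(p, s):
    if "world_from_camera" in p: return np.array(p["world_from_camera"])
    T=np.eye(4);T[:3,:3]=R.from_rotvec(s["tcp_rot"]).as_matrix();T[:3,3]=s["tool_pos"]
    return T@np.array(p["mount"])
def to_plane(p,uv,z,s=None):
    T=T_wc(p,s); n=cv2.undistortPoints(np.array(uv,float).reshape(-1,1,2),np.array(p["intrinsics"]),np.array(p["D"]))[:,0]
    d=np.c_[n[:,0],-n[:,1],-np.ones(len(n))]@T[:3,:3].T
    c=T[:3,3]; return c+d*((z-c[2])/d[:,2])[:,None]
def project(p,X,s=None):
    T=np.linalg.inv(T_wc(p,s)); c=np.atleast_2d(X)@T[:3,:3].T+T[:3,3]
    c=c*[1,-1,-1]
    return cv2.projectPoints(c,np.zeros(3),np.zeros(3),np.array(p["intrinsics"]),np.array(p["D"]))[0][:,0]
def cen(m):
    ys,xs=np.nonzero(m); return [xs.mean(),ys.mean()]
E
python3 - <<'E'
from h import *
s=status.read_state(); print(s)
for c in ["top","side"]:
    p=read_camera(c); cv2.imwrite(f"pics/{c}0.png",p["color"][:,:,::-1])
    print(c,np.round(T_wc(p,s)[:3,3],3))
    for n,z in [("index_head",.045),("index_knob",.08),("index_pin",.08),("oil_dropper",.1),("flux_pot",.036),("side_cutters",.01)]:
        for r in masks_of(p,n)[:2]:
            print(n,round(r["score"],2),r["bbox"],np.round(to_plane(p,[cen(r["mask"])],z)[0],3))
E
```

```text
{'time': 0.0, 'q': array([ 1.24210653e+00,  2.64740004e-01,  1.60539898e+00, -2.00699759e-05,
        1.27368834e+00, -3.68632907e-02]), 'joint_vel': array([-0.00049709, -0.00033632, -0.00101297, -0.00131542, -0.00013645,
        0.00067951]), 'joint_torque': array([-5.69441290e-04, -5.15115094e+01, -3.67311251e+01,  2.23704797e-04,
        1.32822039e-02,  4.81743541e-05]), 'tool_pos': array([0.19394433, 0.64576509, 0.2299574 ]), 'tcp_rot': array([-0.45670937, -3.1078249 ,  0.00345679]), 'wrist_force': array([0.40732015, 0.38121693, 0.03152997]), 'torque': array([ 0.06798041, -0.03678663, -0.00616281]), 'grip_force': 0.0, 'width': 0.9967563160093248}
top [0.5   0.197 0.922]
index_head 0.92 [243.3, 230.0, 384.6, 368.9] [0.502 0.192 0.045]
index_knob 0.69 [294.6, 279.7, 333.2, 318.2] [0.502 0.193 0.08 ]
index_pin 0.71 [284.9, 340.8, 295.9, 357.1] [0.434 0.225 0.08 ]
oil_dropper 0.63 [331.7, 188.0, 361.8, 218.4] [0.637 0.146 0.1  ]
flux_pot 0.68 [378.8, 208.9, 412.2, 242.3] [0.609 0.069 0.036]
side_cutters 0.84 [382.5, 286.5, 441.9, 379.1] [0.448 0.041 0.01 ]
side [ 0.622 -0.486  0.635]
index_head 0.65 [207.7, 206.1, 334.2, 309.0] [0.508 0.154 0.045]
index_knob 0.56 [251.2, 217.3, 285.6, 253.1] [0.505 0.166 0.08 ]
index_pin 0.43 [221.4, 205.7, 234.0, 224.9] [0.436 0.216 0.08 ]
oil_dropper 0.61 [343.3, 234.8, 373.1, 296.2] [0.646 0.077 0.1  ]
flux_pot 0.65 [319.1, 290.2, 354.3, 331.6] [0.612 0.053 0.036]
side_cutters 0.58 [214.7, 304.4, 266.2, 352.4] [0.477 0.028 0.01 ]
```

Run:
```python
import cv2
a=cv2.imread("pics/top0.png")[180:390,220:450]
cv2.imwrite("pics/c0.png",cv2.resize(a,None,fx=2.8,fy=2.8,interpolation=cv2.INTER_CUBIC))
```

```text
(no output)
```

View pics/c0.png

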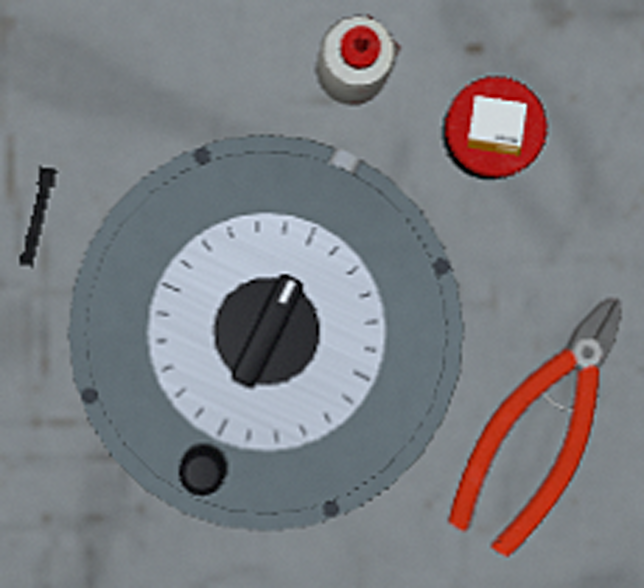

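The crop shows the head centred at full-image px (315,298). The pin is at (292,347), and the bar's white end points up and right at (323,281), so the knob is near angle 0.

drive_tool(rows=[[0,0,0,-0.0266,-0.0216,0,1],[0,0,0,-0.0266,-0.0216,0,1],[0,0,0,-0.0266,-0.0216,0,1],[0,0,0,-0.0266,-0.0216,0,1],[0,0,0,-0.0266,-0.0216,0,1],[0,0,0,-0.0266,-0.0216,0,1],[0,0,0,-0.0266,-0.0216,0,1],[0,0,0,-0.0266,-0.0216,0,1]])

```text
time: 1.37
tool_pos: [0.3489, 0.4184, 0.2315]
tcp_rot: [0.456, 3.108, 0.001]
wrist_force: [0.5, 0.5, 0.8]
width: 0.998
grip_force: 0.0
```

drive_tool(rows=[[0,0,0,-0.0266,-0.0216,0,1],[0,0,0,-0.0266,-0.0216,0,1],[0,0,0,-0.0266,-0.0216,0,1],[0,0,0,-0.0266,-0.0216,0,1],[0,0,0,-0.0266,-0.0216,0,1],[0,0,0,-0.0266,-0.0216,0,1],[0,0,0,-0.0266,-0.0216,0,1],[0,0,0,-0.0266,-0.0216,0,1]])

```text
time: 2.03
tool_pos: [0.5031, 0.1915, 0.2316]
tcp_rot: [0.457, 3.108, 0.001]
wrist_force: [0.1, -0.3, -0.5]
width: 0.999
grip_force: 0.0
```

drive_tool(rows=[[0,0,4.5,0,0,0,1],[0,0,4.5,0,0,0,1],[0,0,0,0,0,0,1],[0,0,0,0,0,0,1]])

```text
time: 2.37
tool_pos: [0.5024, 0.1929, 0.2314]
tcp_rot: [0.696, 3.063, 0.0]
wrist_force: [0.1, -0.6, 0.3]
width: 1.002
grip_force: 0.0
```

Run:
```python
from h import *
s=status.read_state(); p=read_camera("wrist"); print(s["tool_pos"],s["tcp_rot"],s["torque"],s["wrist_force"],s["q"])
cv2.imwrite("pics/w1.png",p["color"][:,:,::-1])
for n,z in [("index_head",.045),("index_knob",.06),("index_pin",.08)]:
    for r in masks_of(p,n)[:2]:
        print(n,round(r["score"],2),r["bbox"],np.round(to_plane(p,[cen(r["mask"])],z,s)[0],4))
for X in [(.502,.193,.08),(.434,.225,.08)]: print(project(p,X,s))
t=read_camera("top")
c=lambda u,v:[220+u/2.8,180+v/2.8]
print(np.round(to_plane(t,[c(290,282),c(242,382),c(267,331),c(203,468)],.08),4))
```

```text
[0.50243634 0.19285496 0.23137737] [6.96476281e-01 3.06331180e+00 1.41467908e-04] [-0.03236854  0.04680664 -0.01053641] [ 0.13491526 -0.61600371  0.27836698] [ 3.20198627e-01  4.55279939e-03  1.89609350e+00  2.52447130e-05
  1.24081178e+00 -8.03485645e-01]
index_head 0.78 [211.5, 96.3, 420.0, 312.7] [0.4912 0.1956 0.045 ]
index_head 0.15 [283.8, 187.6, 346.0, 259.1] [0.5043 0.1891 0.045 ]
index_knob 0.7 [284.5, 187.2, 344.8, 258.0] [0.5016 0.1905 0.06  ]
index_knob 0.59 [209.2, 97.5, 421.3, 311.8] [0.4892 0.1968 0.06  ]
index_pin 0.77 [301.8, 111.3, 328.8, 143.1] [0.4323 0.2239 0.08  ]
[[317.00854885 223.34979041]]
[[316.22178688 128.17797718]]
[[0.5264 0.1789 0.08  ]
 [0.4767 0.2036 0.08  ]
 [0.502  0.1908 0.08  ]
 [0.434  0.2236 0.08  ]]
```

View pics/w1.png

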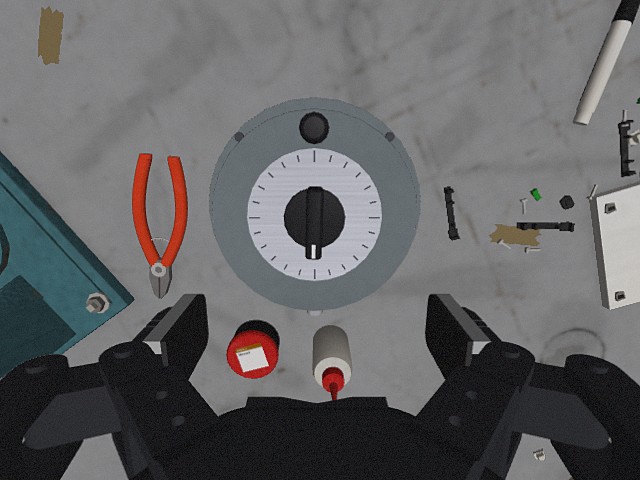

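The wrist view shows the bar upright at (315,187)-(313,258) with its white end down, the pin at (314,128), and the fingers straddling it with clear space around. I'll shift about 2 mm in -y and descend.

drive_tool(rows=[[0,0,0.8,0,-0.0022,0.025,1],[0,0,0,0,0,0.025,1],[0,0,0,0,0,0.025,1],[0,0,0,0,0,0.025,1],[0,0,0,0,0,0.025,1],[0,0,0,0,0,0.025,1],[0,0,0,0,0,0.0125,1],[0,0,0,0,0,0.0105,1]])

```text
time: 3.28
tool_pos: [0.5003, 0.191, 0.0566]
tcp_rot: [-0.719, -3.056, 0.002]
wrist_force: [-0.0, 0.3, -1.1]
width: 0.996
grip_force: 0.0
```

drive_tool(rows=[[0,0,0,0,0,0,0.4],[0,0,0,0,0,0,0.4],[0,0,0,0,0,0,0.4],[0,0,0,0,0,0,0.4],[0,0,0,0,0,0,0.0],[0,0,0,0,0,0,0.0],[0,0,0,0,0,0,0.0],[0,0,0,0,0,0,0.0]], force=40)

```text
time: 3.95
tool_pos: [0.5021, 0.1908, 0.0596]
tcp_rot: [0.72, 3.057, 0.0]
wrist_force: [-1.4, -2.3, 6.2]
width: 0.152
grip_force: 40.8
```

```bash
cat > st.py <<'E'
from h import *
s=status.read_state(); x=R.from_rotvec(s["tcp_rot"]).as_matrix()[:,0]
print(round(s["time"],2),np.round(s["tool_pos"],4),"head",round(float(np.degrees(np.arctan2(x[1],x[0]))),2),"F",np.round(s["wrist_force"],2),"T",np.round(s["torque"],3),"q6 %.3f tq %.3f"%(s["q"][5],s["joint_torque"][5]),"w %.3f g %.1f"%(s["width"],s["grip_force"]))
E
python3 st.py
```

```text
3.95 [0.5021 0.1908 0.0596] head 153.48 F [-1.39 -2.33  6.25] T [-0.365  0.232 -0.066] q6 -0.790 tq -0.065 w 0.152 g 40.8
```

drive_tool(rows=[[0,0,1.5,0,0,0,0],[0,0,2,0,0,0,0],[0,0,3,0,0,0,0],[0,0,3,0,0,0,0],[0,0,3,0,0,0,0],[0,0,3,0,0,0,0],[0,0,3,0,0,0,0],[0,0,1.5,0,0,0,0]])

```text
time: 4.62
tool_pos: [0.5022, 0.191, 0.0596]
tcp_rot: [1.242, 2.884, 0.001]
wrist_force: [-0.7, -1.1, 5.8]
width: 0.157
grip_force: 40.7
```

```bash
python3 st.py
```

```text
4.62 [0.5022 0.191  0.0596] head 133.39 F [-0.74 -1.05  5.81] T [-0.247  0.206  0.296] q6 -0.439 tq 0.197 w 0.157 g 40.7
```

drive_tool(rows=[[0,0,1,0,0,0,0],[0,0,1,0,0,0,0],[0,0,1,0,0,0,0],[0,0,1,0,0,0,0]])

```text
time: 4.95
tool_pos: [0.5023, 0.1911, 0.0597]
tcp_rot: [1.34, 2.84, 0.001]
wrist_force: [-1.7, -1.9, 4.4]
width: 0.153
grip_force: 40.7
```

```bash
python3 st.py
```

```text
4.95 [0.5023 0.1911 0.0597] head 129.49 F [-1.66 -1.92  4.39] T [-0.281  0.198  0.299] q6 -0.371 tq 0.054 w 0.153 g 40.7
```

drive_tool(rows=[[0,0,1,0,0,0,0],[0,0,1,0,0,0,0],[0,0,1,0,0,0,0]])

```text
time: 5.2
tool_pos: [0.5023, 0.1911, 0.0596]
tcp_rot: [1.414, 2.804, 0.001]
wrist_force: [-1.2, -0.6, 4.6]
width: 0.153
grip_force: 40.6
```

```bash
python3 st.py
```

```text
5.2 [0.5023 0.1911 0.0596] head 126.49 F [-1.23 -0.61  4.63] T [-0.333  0.166  0.263] q6 -0.319 tq 0.075 w 0.153 g 40.6
```

drive_tool(rows=[[0,0,1,0,0,0,0],[0,0,1,0,0,0,0],[0,0,1,0,0,0,0]])

```text
time: 5.45
tool_pos: [0.5023, 0.1911, 0.0596]
tcp_rot: [1.486, 2.766, 0.002]
wrist_force: [-0.2, -1.2, 4.8]
width: 0.155
grip_force: 40.6
```

```bash
python3 st.py
```

```text
5.45 [0.5023 0.1911 0.0596] head 123.49 F [-0.16 -1.21  4.84] T [-0.286  0.154  0.301] q6 -0.266 tq 0.065 w 0.155 g 40.6
```

drive_tool(rows=[[0,0,1,0,0,0,0],[0,0,1,0,0,0,0],[0,0,1,0,0,0,0]])

```text
time: 5.7
tool_pos: [0.5024, 0.1911, 0.0596]
tcp_rot: [1.558, 2.726, 0.002]
wrist_force: [-0.8, -1.7, 5.4]
width: 0.158
grip_force: 40.7
```

```bash
python3 st.py
```

```text
5.7 [0.5024 0.1911 0.0596] head 120.48 F [-0.77 -1.69  5.38] T [-0.252  0.155  0.328] q6 -0.214 tq 0.059 w 0.158 g 40.7
```

drive_tool(rows=[[0,0,1,0,0,0,0],[0,0,1,0,0,0,0],[0,0,1,0,0,0,0]])

```text
time: 5.95
tool_pos: [0.5024, 0.1911, 0.0596]
tcp_rot: [1.629, 2.684, 0.002]
wrist_force: [-1.3, -1.7, 5.1]
width: 0.15
grip_force: 40.6
```

```bash
python3 st.py
```

```text
5.95 [0.5024 0.1911 0.0596] head 117.48 F [-1.31 -1.67  5.09] T [-0.237  0.13   0.311] q6 -0.162 tq 0.073 w 0.150 g 40.6
```

drive_tool(rows=[[0,0,1,0,0,0,0],[0,0,1,0,0,0,0],[0,0,1,0,0,0,0]])

```text
time: 6.2
tool_pos: [0.5024, 0.1911, 0.0596]
tcp_rot: [1.699, 2.64, 0.002]
wrist_force: [-1.2, -1.4, 4.2]
width: 0.152
grip_force: 40.6
```

```bash
python3 st.py
```

```text
6.2 [0.5024 0.1911 0.0596] head 114.48 F [-1.25 -1.4   4.17] T [-0.265  0.175  0.244] q6 -0.109 tq 0.058 w 0.152 g 40.6
```

drive_tool(rows=[[0,0,1,0,0,0,0],[0,0,1,0,0,0,0],[0,0,1,0,0,0,0]])

```text
time: 6.45
tool_pos: [0.5025, 0.1911, 0.0596]
tcp_rot: [1.768, 2.595, 0.002]
wrist_force: [-0.8, -1.5, 5.2]
width: 0.153
grip_force: 40.7
```

```bash
python3 st.py
```

```text
6.45 [0.5025 0.1911 0.0596] head 111.48 F [-0.82 -1.53  5.24] T [-0.207  0.114  0.29 ] q6 -0.057 tq 0.063 w 0.153 g 40.7
```

drive_tool(rows=[[0,0,1,0,0,0,0],[0,0,1,0,0,0,0],[0,0,1,0,0,0,0]])

```text
time: 6.7
tool_pos: [0.5025, 0.1912, 0.0596]
tcp_rot: [1.835, 2.548, 0.002]
wrist_force: [-1.2, -1.2, 4.5]
width: 0.155
grip_force: 40.7
```

```bash
python3 st.py
```

```text
6.7 [0.5025 0.1912 0.0596] head 108.47 F [-1.16 -1.2   4.51] T [-0.276  0.159  0.223] q6 -0.004 tq -0.018 w 0.155 g 40.7
```

drive_tool(rows=[[0,0,1,0,0,0,0],[0,0,1,0,0,0,0],[0,0,1,0,0,0,0]])

```text
time: 6.95
tool_pos: [0.5026, 0.1912, 0.0596]
tcp_rot: [1.902, 2.498, 0.003]
wrist_force: [-0.3, -1.8, 5.1]
width: 0.15
grip_force: 40.6
```

```bash
python3 st.py
```

```text
6.95 [0.5026 0.1912 0.0596] head 105.44 F [-0.32 -1.79  5.09] T [-0.243  0.08   0.072] q6 0.048 tq -0.146 w 0.150 g 40.6
```

The resistance is dipping, so I'll take finer steps.

drive_tool(rows=[[0,0,0.5,0,0,0,0],[0,0,0.5,0,0,0,0],[0,0,0,0,0,0,0]])

```text
time: 7.2
tool_pos: [0.5026, 0.1912, 0.0596]
tcp_rot: [1.923, 2.482, 0.003]
wrist_force: [-0.6, -1.5, 5.0]
width: 0.151
grip_force: 40.6
```

```bash
python3 st.py
```

```text
7.2 [0.5026 0.1912 0.0596] head 104.46 F [-0.65 -1.52  5.03] T [-0.257  0.085 -0.026] q6 0.065 tq 0.081 w 0.151 g 40.6
```

drive_tool(rows=[[0,0,0.5,0,0,0,0],[0,0,0.5,0,0,0,0],[0,0,0,0,0,0,0]])

```text
time: 7.45
tool_pos: [0.5026, 0.1912, 0.0596]
tcp_rot: [1.944, 2.465, 0.003]
wrist_force: [-0.0, -1.6, 5.0]
width: 0.152
grip_force: 40.6
```

```bash
python3 st.py
```

```text
7.45 [0.5026 0.1912 0.0596] head 103.48 F [-0.01 -1.56  5.  ] T [-0.241  0.096  0.098] q6 0.083 tq 0.200 w 0.152 g 40.6
```

drive_tool(rows=[[0,0,0.5,0,0,0,0],[0,0,0.5,0,0,0,0],[0,0,0,0,0,0,0]])

```text
time: 7.7
tool_pos: [0.5026, 0.1912, 0.0596]
tcp_rot: [1.965, 2.449, 0.003]
wrist_force: [-1.0, -1.2, 5.3]
width: 0.152
grip_force: 40.7
```

```bash
python3 st.py
```

```text
7.7 [0.5026 0.1912 0.0596] head 102.52 F [-1.01 -1.22  5.34] T [-0.199  0.056  0.299] q6 0.100 tq 0.397 w 0.152 g 40.7
```

The restoring torque is rising, so the knob is at or just past the middle. I'll back off 1°, then let go and rise.

drive_tool(rows=[[0,0,-0.5,0,0,0,0],[0,0,-0.5,0,0,0,0],[0,0,0,0,0,0,0.5],[0,0,0,0,0,0,0.5],[0,0,0,0,0,0,0.5],[0,0,0,0,0,0,0.5]])

```text
time: 8.2
tool_pos: [0.5011, 0.191, 0.058]
tcp_rot: [-1.945, -2.466, 0.001]
wrist_force: [0.1, -0.3, 0.6]
width: 0.497
grip_force: 0.0
```

drive_tool(rows=[[0,0,0,0,0,-0.01,0.5],[0,0,0,0,0,-0.025,0.5],[0,0,0,0,0,-0.03,0.5],[0,0,0,0,0,-0.03,0.5],[0,0,0,0,0,-0.03,0.5],[0,0,0,0,0,-0.025,0.3],[0,0,0,0,0,0,0.1],[0,0,0,0,0,0,0]])

```text
time: 8.87
tool_pos: [0.5029, 0.1916, 0.2113]
tcp_rot: [1.944, 2.465, 0.007]
wrist_force: [-1.3, -0.1, -0.2]
width: 0.085
grip_force: 0.0
```

```bash
python3 st.py
python3 - <<'E'
from h import *
s=status.read_state(); p=read_camera("wrist")
cv2.imwrite("pics/w2.png",p["color"][:,:,::-1])
for r in masks_of(p,"index_pin")[:2]:
    b=r["bbox"]; print(round(r["score"],2),b,np.round(to_plane(p,[cen(r["mask"]),[(b[0]+b[2])/2,(b[1]+b[3])/2]],.078,s),4))
for r in masks_of(p,"index_knob")[:1]:
    ys,xs=np.nonzero(r["mask"]); print(round(r["score"],2),r["bbox"])
E
```

```text
8.87 [0.5029 0.1916 0.2113] head 103.48 F [-1.26 -0.12 -0.21] T [-0.03   0.017 -0.024] q6 0.082 tq 0.000 w 0.085 g 0.0
0.76 [218.2, 151.8, 252.8, 181.5] [[0.4331 0.2242 0.078 ]
 [0.4339 0.2238 0.078 ]]
0.65 [282.8, 189.7, 348.4, 264.0]
```

View pics/w2.png

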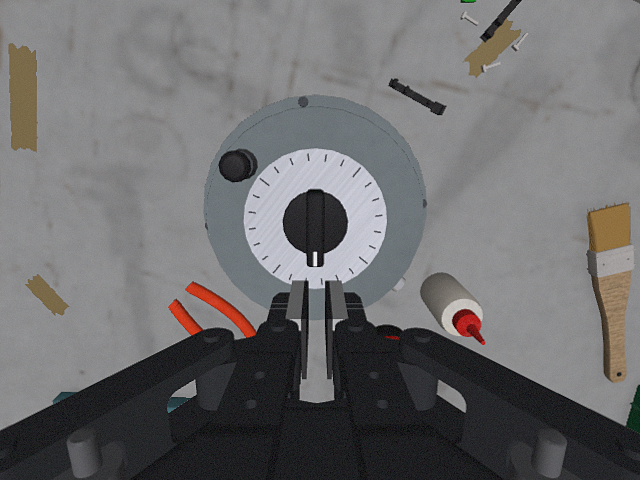

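The bar stayed aligned at (315,190)-(315,266) after release. The pin is at (237,165), which puts it at world (0.433, 0.224). I'll move over it with the fingers shut.

drive_tool(rows=[[0,0,0,0.012,-0.0151,0,0],[0,0,0,0.012,-0.0151,0,0],[0,0,0,0.012,-0.0151,0,0],[0,0,0,0.012,-0.0151,0.02,0],[0,0,0,0,0,0.03,0],[0,0,0,0,0,0.03,0],[0,0,0,0,0,0.02,0],[0,0,0,0,0,0,0]])

```text
time: 9.68
tool_pos: [0.4259, 0.2213, 0.1017]
tcp_rot: [-1.941, -2.462, 0.018]
wrist_force: [-1.0, -0.7, -1.0]
width: 0.002
grip_force: 0.0
```

drive_tool(rows=[[0,0,0,0,0,0.01,0],[0,0,0,0,0,0,0],[0,0,0,0,0,0,0]])

```text
time: 9.93
tool_pos: [0.4319, 0.2237, 0.0986]
tcp_rot: [1.946, 2.467, 0.0]
wrist_force: [0.5, -0.7, 0.3]
width: 0.001
grip_force: 0.0
```

```bash
python3 st.py
```

```text
9.93 [0.4319 0.2237 0.0986] head 103.47 F [ 0.49 -0.74  0.27] T [-0.031 -0.017  0.033] q6 0.192 tq 0.000 w 0.001 g 0.0
```

drive_tool(rows=[[0,0,0,0,0,0.005,0],[0,0,0,0,0,0.005,0],[0,0,0,0,0,0.003,0],[0,0,0,0,0,0,0],[0,0,0,0,0,0,0]])

```text
time: 10.35
tool_pos: [0.4314, 0.2236, 0.0852]
tcp_rot: [-1.945, -2.467, 0.0]
wrist_force: [0.3, 0.8, 0.8]
width: 0.003
grip_force: 0.0
```

drive_tool(rows=[[0,0,0,0,0,0.0005,0],[0,0,0,0,0,0.0005,0],[0,0,0,0,0,0.0005,0],[0,0,0,0,0,0.0005,0],[0,0,0,0,0,0.0005,0],[0,0,0,0,0,0.0005,0],[0,0,0,0,0,0.0005,0],[0,0,0,0,0,0.0005,0]])

```text
time: 11.02
tool_pos: [0.4315, 0.2237, 0.0812]
tcp_rot: [1.945, 2.467, 0.0]
wrist_force: [0.2, -0.1, -0.2]
width: -0.007
grip_force: 0.0
```

drive_tool(rows=[[0,0,0,0,0,0.0005,0],[0,0,0,0,0,0.0005,0],[0,0,0,0,0,0.0005,0]])

```text
time: 11.27
tool_pos: [0.4315, 0.2236, 0.0799]
tcp_rot: [-1.945, -2.467, 0.0]
wrist_force: [-1.6, -0.4, 3.8]
width: -0.001
grip_force: 1.7
```

Contact at z ≈ 0.080, with 4 N of friction. I'll keep going in small steps and watch for a block at 2 to 3 mm.

drive_tool(rows=[[0,0,0,0,0,0.0005,0],[0,0,0,0,0,0.0005,0],[0,0,0,0,0,0.0005,0]])

```text
time: 11.52
tool_pos: [0.4315, 0.2237, 0.0785]
tcp_rot: [1.945, 2.467, 0.0]
wrist_force: [-1.5, -1.0, 2.9]
width: -0.003
grip_force: 1.7
```

drive_tool(rows=[[0,0,0,0,0,0.0004,0],[0,0,0,0,0,0.0004,0],[0,0,0,0,0,0,0]])

```text
time: 11.77
tool_pos: [0.4315, 0.2237, 0.0775]
tcp_rot: [1.945, 2.467, 0.0]
wrist_force: [-1.1, -0.0, 4.4]
width: -0.006
grip_force: 1.5
```

drive_tool(rows=[[0,0,0,0,0,0.0004,0],[0,0,0,0,0,0,0]])

```text
time: 11.93
tool_pos: [0.4315, 0.2236, 0.077]
tcp_rot: [1.945, 2.467, -0.0]
wrist_force: [-1.9, 0.3, 3.6]
width: -0.003
grip_force: 1.5
```

drive_tool(rows=[[0,0,0,0,0,0.0004,0],[0,0,0,0,0,0,0]])

```text
time: 12.1
tool_pos: [0.4315, 0.2237, 0.0766]
tcp_rot: [1.945, 2.467, 0.0]
wrist_force: [-1.6, -0.7, 2.7]
width: 0.001
grip_force: 1.5
```

drive_tool(rows=[[0,0,0,0,0,0.0004,0],[0,0,0,0,0,0,0]])

```text
time: 12.27
tool_pos: [0.4315, 0.2236, 0.0762]
tcp_rot: [1.945, 2.467, 0.0]
wrist_force: [-1.3, -0.6, 2.3]
width: 0.002
grip_force: 1.5
```

drive_tool(rows=[[0,0,0,0,0,0.0004,0],[0,0,0,0,0,0,0]])

```text
time: 12.43
tool_pos: [0.4315, 0.2237, 0.0758]
tcp_rot: [1.945, 2.467, 0.0]
wrist_force: [0.1, -1.7, 2.5]
width: 0.003
grip_force: 1.4
```

Past the 2-3 mm block depth and still only friction, so the knob is in the notch.

drive_tool(rows=[[0,0,0,0,0,0.0005,0],[0,0,0,0,0,0.0005,0],[0,0,0,0,0,0.0005,0],[0,0,0,0,0,0.0005,0],[0,0,0,0,0,0.0005,0],[0,0,0,0,0,0.0005,0],[0,0,0,0,0,0,0]])

```text
time: 13.02
tool_pos: [0.4315, 0.2237, 0.0728]
tcp_rot: [1.945, 2.467, 0.0]
wrist_force: [0.0, -0.2, 1.7]
width: 0.001
grip_force: 1.2
```

drive_tool(rows=[[0,0,0,0,0,0.0005,0],[0,0,0,0,0,0.0005,0],[0,0,0,0,0,0.0005,0],[0,0,0,0,0,0,0]])

```text
time: 13.35
tool_pos: [0.4315, 0.2237, 0.0713]
tcp_rot: [1.945, 2.467, 0.0]
wrist_force: [-0.3, -0.7, 2.5]
width: 0.001
grip_force: 1.3
```

drive_tool(rows=[[0,0,0,0,0,0.0004,0],[0,0,0,0,0,0.0004,0],[0,0,0,0,0,0,0]])

```text
time: 13.6
tool_pos: [0.4315, 0.2237, 0.0705]
tcp_rot: [1.945, 2.467, 0.0]
wrist_force: [-1.1, -0.1, 2.7]
width: 0.004
grip_force: 1.4
```

drive_tool(rows=[[0,0,0,0,0,0.0003,0],[0,0,0,0,0,0.0003,0],[0,0,0,0,0,0,0]])

```text
time: 13.85
tool_pos: [0.4315, 0.2237, 0.0699]
tcp_rot: [1.945, 2.467, 0.0]
wrist_force: [-1.8, 1.0, 2.7]
width: -0.0
grip_force: 1.5
```

drive_tool(rows=[[0,0,0,0,0,0.0003,0],[0,0,0,0,0,0.0003,0],[0,0,0,0,0,0,0]])

```text
time: 14.1
tool_pos: [0.4315, 0.2237, 0.0693]
tcp_rot: [1.945, 2.467, 0.0]
wrist_force: [-0.7, -0.0, 3.8]
width: -0.001
grip_force: 1.5
```

drive_tool(rows=[[0,0,0,0,0,0.0003,0],[0,0,0,0,0,0,0],[0,0,0,0,0,0,0]])

```text
time: 14.35
tool_pos: [0.4315, 0.2237, 0.0691]
tcp_rot: [1.945, 2.467, 0.0]
wrist_force: [-1.0, -0.4, 1.9]
width: -0.005
grip_force: 1.4
```

drive_tool(rows=[[0,0,0,0,0,0.0003,0],[0,0,0,0,0,0,0],[0,0,0,0,0,0,0]])

```text
time: 14.6
tool_pos: [0.4315, 0.2237, 0.0688]
tcp_rot: [1.945, 2.467, 0.0]
wrist_force: [-0.4, -0.3, 3.0]
width: 0.001
grip_force: 1.5
```

drive_tool(rows=[[0,0,0,0,0,0.0003,0],[0,0,0,0,0,0,0]])

```text
time: 14.77
tool_pos: [0.4315, 0.2237, 0.0685]
tcp_rot: [1.945, 2.467, -0.0]
wrist_force: [-0.1, 0.1, 3.2]
width: 0.001
grip_force: 1.5
```

drive_tool(rows=[[0,0,0,0,0,0.0003,0],[0,0,0,0,0,0,0]])

```text
time: 14.93
tool_pos: [0.4315, 0.2237, 0.0683]
tcp_rot: [1.945, 2.467, 0.0]
wrist_force: [-1.3, -0.5, 3.5]
width: 0.001
grip_force: 2.0
```

drive_tool(rows=[[0,0,0,0,0,0.0003,0],[0,0,0,0,0,0,0]])

```text
time: 15.1
tool_pos: [0.4315, 0.2237, 0.0681]
tcp_rot: [1.945, 2.467, 0.0]
wrist_force: [-1.6, -1.2, 4.7]
width: -0.003
grip_force: 2.7
```

The grip force is climbing, so the pin is reaching its pad. Two more tiny steps.

drive_tool(rows=[[0,0,0,0,0,0.0002,0],[0,0,0,0,0,0,0]])

```text
time: 15.27
tool_pos: [0.4316, 0.2237, 0.0681]
tcp_rot: [1.945, 2.467, 0.0]
wrist_force: [-2.1, -1.5, 6.5]
width: 0.002
grip_force: 3.3
```

drive_tool(rows=[[0,0,0,0,0,0.0002,0],[0,0,0,0,0,0,0]])

```text
time: 15.43
tool_pos: [0.4316, 0.2237, 0.068]
tcp_rot: [1.945, 2.467, 0.0]
wrist_force: [-1.8, -1.0, 7.8]
width: -0.006
grip_force: 3.8
```

drive_tool(rows=[[0,0,0,0,0,0.0003,0],[0,0,0,0,0,0,0],[0,0,0,0,0,0,0]])

```text
time: 15.68
tool_pos: [0.4316, 0.2237, 0.0679]
tcp_rot: [-1.945, -2.467, 0.0]
wrist_force: [-3.9, -1.1, 9.3]
width: 0.001
grip_force: 4.5
```

drive_tool(rows=[[0,0,0,0,0,-0.002,0],[0,0,0,0,0,-0.01,0],[0,0,0,0,0,-0.03,0],[0,0,0,0,0,-0.03,0],[0,0,0,0,0,-0.03,0],[0,0,0,0,0,-0.02,0],[0,0,0,0,0,0,0],[0,0,0,0,0,0,0]])

```text
time: 16.35
tool_pos: [0.4325, 0.2241, 0.191]
tcp_rot: [1.944, 2.465, 0.005]
wrist_force: [0.1, 0.4, -0.4]
width: -0.0
grip_force: 0.0
```

```bash
python3 st.py
python3 - <<'E'
from h import *
p=read_camera("side"); c=p["color"][190:320,200:380,::-1]; a=cv2.imread("pics/side0.png")[190:320,200:380]
cv2.imwrite("pics/s1.png",cv2.resize(np.hstack([a,c]),None,fx=2.2,fy=2.2,interpolation=cv2.INTER_CUBIC))
E
```

```text
16.35 [0.4325 0.2241 0.191 ] head 103.48 F [ 0.14  0.45 -0.39] T [ 0.011 -0.029  0.017] q6 0.192 tq -0.000 w -0.000 g 0.0
```

View pics/s1.png

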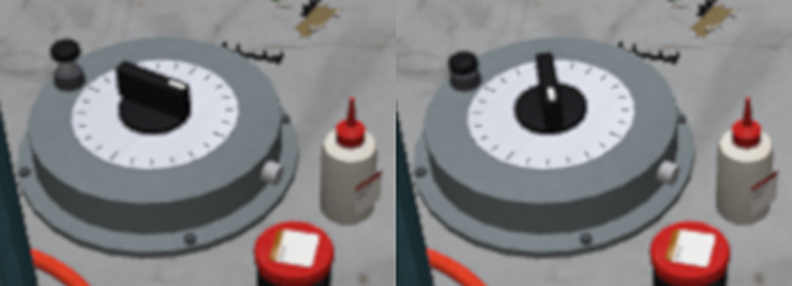

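The before-and-after crop shows the pin head lowered from (66,47) to (463,60), the knob turned, and the bystanders where they were. The arm is clear, so I'm handing the job in.

```bash
python3 -c "
from workcell import workorder
print(workorder.finish_job())"
```

```text
the job is handed in; nothing more can be done
None
```

I homed the indexing head and handed the job in, but the hand-in gave no verdict: the knob was left in the notch at about 0.87 rad, the pin went fully home at about 9 N (limit 25 N), the arm is clear, and the bottle and pot look unmoved (the cutters were mostly out of the last picture, but the arm never went near them).

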